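# Pump solvent, then find the full tin by heft and hold it up for wiping

### The arm

A 7-joint arm with a two-finger parallel gripper is mounted at the origin on a cart in front of the work surface, level with it; the furniture and walls round the work are solid. World frame = base frame: x ahead of the robot, y to its left, z up, the work surface at z = 0. Lengths are in m, angles in rad, forces in N, time in s.
With the tool pointing down it reaches from about 0.4 to 0.85 m from the base axis. Payload 10.4 kg.
Tool frame: the origin (TCP) lies midway between the tips of the shut fingers; the grasp point (between the pads) lies 19 mm behind it; z points along the fingers, y is the direction in which the jaws open and shut (so a half turn about z gives the same grasp; the last joint's range is limited). The gripper opens to 85 mm and grips with 20 to 120 N. Pads are 22 mm wide; open, the fingers measure 114 mm over their backs; the gripper's body (76 mm by 85 mm) begins 54 mm behind the grasp point. The pads swing forward as they close: fully open they stand 13 mm farther back than shut.
Start: joints at [-1.199, 0.332, -0.065, 1.46, 0.022, 1.35, -0.088], TCP at [0.24, 0.577, 0.231] pointing down, gripper open.
Joint ranges: [-2.6, 2.6], [-0.5, 2.12], [-1.47, 1.34], [0.16, 2.42], [-1.27, 4.41], [0.06, 2.06], [-2.6, 2.6]. Speed limits (rad/s): [2.22, 2.22, 2.79, 2.79, 3.14, 3.14, 3.14].

### API

Orientations are given as a unit quaternion [x, y, z, w].
In Python, from workcell import manip, viewer gives the robot as it stands.
- The arm moves only by the tool move_arm, never from a script. Its argument "deltas" is a list of rows, each a list of 7 numbers: the shift along the tool's x, y, z in m, then the turn, a rotation vector about the tool's x, y, z in degrees, then the opening, from -1 (shut) to 1 (fully open). In form: [[dx, dy, dz, wx, wy, wz, gripper], ...]. A call has 1 to 10 rows; each row shifts and turns the commanded pose from where the row before left it, along the tool's axes as they then stand; what a row does not reach is not made up. A row lasts 1/8 s, in which the tool goes at most 62.5 mm and 10.7 degrees, less where a joint would pass 70% of its speed; a pose out of reach is approached as far as the arm can. A call with a gripper value outside its range is refused whole. The fingers move at their own pace and stop on an object; "force" is the grip in N (left out, the last holds). Time passes only in rows, so rows that do not move let the fingers close. It gives the time, the measured TCP pose, the force and the opening at its end, in the units of the state.
- manip.get_obs(): the state, without advancing time (a new reading comes with each control period).
- viewer.camera(name): name is "side" or "top" or "wrist"; returns (picture, depth): 400x640x3 uint8, red, green, blue; 400x640 float32, m along the optical axis (not along the pixel's ray), 0 where there is no reading.
- viewer.calibration(name): a dict with "fx", "fy", "cx", "cy" (pixels), "R" (3x3) and "t" (3): a world point X has camera coordinates R X + t; the wrist camera has in their place "T_tool_cam" (4x4, takes a point from camera to tool coordinates, whose origin is the TCP and whose axes are the flange's). Camera axes: x right, y down, z forward; pixel columns grow to the right and rows downward; lengths in m; the calibration is good to about 2 mm. A picture is of the moment at which its call begins: read the wrist's pose just before it. calibration takes no time and is no camera call.
- manip.hand_in(): hands the job in, once; it reports no verdict.
The state is a dict: "clock": time; "joint_pos": joint angles; "joint_velocities": joint speeds; "tau": joint torques, N m; "position": TCP position; "ee_rot": TCP orientation; "ft_force": force on the tool from outside, world axes, zero at the start; "torque": the same for the moment, N m; "grip_width": opening from 0.0 (shut) to 1.0 (fully open).
Only numpy, scipy, OpenCV 4.12 (cv2) and the standard library are available. Lean on these libraries where they do the work, as an engineer would, in place of code of your own. Each camera call takes 0.05 s, during which the arm holds its last target.

### The job

I want to wipe the underside of the full tin. First pump some solvent up for my cloth: press the metal dish on top of the white dispenser bottle all the way down and let it spring back up. Then heft the three look-alike tins one at a time, from your left to your right - lift each one several centimetres straight up from its ring on the mat, feel its weight and stand it back upright in the same ring - and finally take the heaviest, hold it up upright with its underside at least 15 cm above the worktop and finish still holding it there, the other two standing in their rings and the other things on the bench undisturbed (if the last tin is the heaviest, you may keep it in hand).

Things in the scene. Friction and masses are not known exactly. Their poses are not given: they have to be found in the camera images.
- tin_a: one of three closed metal tins that look exactly alike: upright cylinder 46 mm in diameter (grip width 46 mm), 70 mm high, bare metal with a flat press lid (the lid is fixed, leave it shut). Origin: centre of its underside, z up. Starts standing in one of the three rings of the mat, which one is unknown. One of the three tins is full, about 0.50 to 0.60 kg; the other two are nearly empty, about 0.19 to 0.26 kg each; the look does not tell which
- tin_b: one of three closed metal tins that look exactly alike: upright cylinder 46 mm in diameter (grip width 46 mm), 70 mm high, bare metal with a flat press lid (the lid is fixed, leave it shut). Origin: centre of its underside, z up. Starts standing in one of the three rings of the mat, which one is unknown. One of the three tins is full, about 0.50 to 0.60 kg; the other two are nearly empty, about 0.19 to 0.26 kg each; the look does not tell which
- tin_c: one of three closed metal tins that look exactly alike: upright cylinder 46 mm in diameter (grip width 46 mm), 70 mm high, bare metal with a flat press lid (the lid is fixed, leave it shut). Origin: centre of its underside, z up. Starts standing in one of the three rings of the mat, which one is unknown. One of the three tins is full, about 0.50 to 0.60 kg; the other two are nearly empty, about 0.19 to 0.26 kg each; the look does not tell which
- mat: fixed dark rubber mat 92 mm (its x) by 300 mm (its y), 6 mm thick, lying on the worktop; three white ring outlines of 59 mm diameter in a row along its y axis, 100 mm apart, flat marks only. Origin: centre of its underside; its x points roughly away from the robot, its y roughly to the robot's left (turned up to 0.25 rad)
- ring_left (a point): centre of the left ring (the mat's +y end, as seen by the robot), on the mat's top face, 6 mm above the worktop
- ring_middle (a point): centre of the middle ring, on the mat's top face
- ring_right (a point): centre of the right ring (the mat's -y end), on the mat's top face
- dish_top (a point): centre of the top rim plane of the pump dish: a round metal dish 46 mm in diameter, 122 mm above the worktop when up, on a white bottle 65 mm in diameter fixed to the worktop behind the mat by a 90 mm square base plate. The point moves down with the dish; a finger pressed down at its centre meets it within 1 mm of this height
- pump_head (a joint): travel of the pump dish in m: 0 up, 0.010 fully down; sprung, about 2 N to start and 5 to 6 N to reach the hard stop at the bottom, comes back up by itself
- heatsink: black finned block 40x40x23 mm, loose bystander: leave it where it is. Origin: centre of its underside
- solder_reel: reel of solder wire, 55 mm in diameter, 36 mm high, loose bystander: leave it where it is. Origin: centre of its underside
- tape_roll: roll of black tape lying flat, 57 mm in diameter, 19 mm high, loose bystander: leave it where it is. Origin: centre of its underside
Not all that is in view belongs to the job. What is shaped like the tin_c but green or red is not meant. Leave any green look-alike of the tin_b alone.

How it is judged:
On the way, in this order (a step that is already met when the one before it is completed fails the run):
1. the pump dish is pressed down (at least 8 of its 10 mm) with all tins still standing (value of joint pump_head above 0.008 m and height (world z) of each of tin_a, tin_b, tin_c below 0.013 m), for 0.05 s.
2. the dish has come back up (value of joint pump_head below 0.002 m), for 0.1 s.
3. the tin of the left ring is lifted at least 20 mm off the mat above its ring in the gripper, the other two standing (((height (world z) of tin_a above 0.026 m and horizontal distance between tin_a and ring_left below 0.05 m and contact force between the fingers and tin_a above 0.5 N and height (world z) of each of tin_b, tin_c below 0.013 m) or (height (world z) of tin_b above 0.026 m and horizontal distance between tin_b and ring_left below 0.05 m and contact force between the fingers and tin_b above 0.5 N and height (world z) of each of tin_a, tin_c below 0.013 m) or (height (world z) of tin_c above 0.026 m and horizontal distance between tin_c and ring_left below 0.05 m and contact force between the fingers and tin_c above 0.5 N and height (world z) of each of tin_a, tin_b below 0.013 m))), for 0.2 s.
4. the tin of the middle ring is lifted at least 20 mm off the mat above its ring in the gripper, the other two standing (((height (world z) of tin_a above 0.026 m and horizontal distance between tin_a and ring_middle below 0.05 m and contact force between the fingers and tin_a above 0.5 N and height (world z) of each of tin_b, tin_c below 0.013 m) or (height (world z) of tin_b above 0.026 m and horizontal distance between tin_b and ring_middle below 0.05 m and contact force between the fingers and tin_b above 0.5 N and height (world z) of each of tin_a, tin_c below 0.013 m) or (height (world z) of tin_c above 0.026 m and horizontal distance between tin_c and ring_middle below 0.05 m and contact force between the fingers and tin_c above 0.5 N and height (world z) of each of tin_a, tin_b below 0.013 m))), for 0.2 s.
5. the tin of the right ring is lifted at least 20 mm off the mat above its ring in the gripper, the other two standing (((height (world z) of tin_a above 0.026 m and horizontal distance between tin_a and ring_right below 0.05 m and contact force between the fingers and tin_a above 0.5 N and height (world z) of each of tin_b, tin_c below 0.013 m) or (height (world z) of tin_b above 0.026 m and horizontal distance between tin_b and ring_right below 0.05 m and contact force between the fingers and tin_b above 0.5 N and height (world z) of each of tin_a, tin_c below 0.013 m) or (height (world z) of tin_c above 0.026 m and horizontal distance between tin_c and ring_right below 0.05 m and contact force between the fingers and tin_c above 0.5 N and height (world z) of each of tin_a, tin_b below 0.013 m))), for 0.2 s.
At the end, for the whole second after the job is handed in: the heaviest tin is held still in the fingers, within 17 degrees of upright, its underside 142 mm or more above the worktop (its middle 177 mm), on nothing else; the two lighter tins stand upright within 20 mm of the centres of the rings they started in; the dish is up (height (world z) of heaviest_tin above 0.177 m and contact force between the fingers and heaviest_tin above 2 N and angle between each of tin_a, tin_b, tin_c's own z axis and vertical below 0.3 rad and linear speed of each of tin_a, tin_b, tin_c below 0.03 m/s and contact force between each of tin_a, tin_b, tin_c and dispenser below 0.1 N and (((height (world z) of tin_b below 0.01 m and angle between tin_b's own z axis and vertical below 0.1 rad and (horizontal distance between tin_b and ring_left below 0.02 m or horizontal distance between tin_b and ring_middle below 0.02 m or horizontal distance between tin_b and ring_right below 0.02 m) and distance of tin_b from where it was at the start of the episode below 0.05 m) and (height (world z) of tin_c below 0.01 m and angle between tin_c's own z axis and vertical below 0.1 rad and (horizontal distance between tin_c and ring_left below 0.02 m or horizontal distance between tin_c and ring_middle below 0.02 m or horizontal distance between tin_c and ring_right below 0.02 m) and distance of tin_c from where it was at the start of the episode below 0.05 m)) or ((height (world z) of tin_a below 0.01 m and angle between tin_a's own z axis and vertical below 0.1 rad and (horizontal distance between tin_a and ring_left below 0.02 m or horizontal distance between tin_a and ring_middle below 0.02 m or horizontal distance between tin_a and ring_right below 0.02 m) and distance of tin_a from where it was at the start of the episode below 0.05 m) and (height (world z) of tin_c below 0.01 m and angle between tin_c's own z axis and vertical below 0.1 rad and (horizontal distance between tin_c and ring_left below 0.02 m or horizontal distance between tin_c and ring_middle below 0.02 m or horizontal distance between tin_c and ring_right below 0.02 m) and distance of tin_c from where it was at the start of the episode below 0.05 m)) or ((height (world z) of tin_a below 0.01 m and angle between tin_a's own z axis and vertical below 0.1 rad and (horizontal distance between tin_a and ring_left below 0.02 m or horizontal distance between tin_a and ring_middle below 0.02 m or horizontal distance between tin_a and ring_right below 0.02 m) and distance of tin_a from where it was at the start of the episode below 0.05 m) and (height (world z) of tin_b below 0.01 m and angle between tin_b's own z axis and vertical below 0.1 rad and (horizontal distance between tin_b and ring_left below 0.02 m or horizontal distance between tin_b and ring_middle below 0.02 m or horizontal distance between tin_b and ring_right below 0.02 m) and distance of tin_b from where it was at the start of the episode below 0.05 m))) and value of joint pump_head below 0.002 m); the arm keeps its last pose, push and grip.
It fails at once if a tin tips over (angle between any of tin_a, tin_b, tin_c's own z axis and vertical above 0.6 rad).
It fails at once if a bystander is moved by more than 30 mm (distance of any of heatsink, solder_reel, tape_roll from where it was at the start of the episode above 0.03 m).
It also fails if it takes over 72 s, if anything falls off the work surface, if the arm or the gripper's body presses on something with over 40 N, if the wrist force passes 120 N, or if a joint passes its speed limit or range.

## Working session

There is one attempt and no reset: what is moved stays moved. The work goes in short steps, Python scripts to look and compute and a tool call to move; the robot and the scene stay as the last step left them, time stands still between calls to the robot, and variables do not carry over. Pictures are saved under pics/ and viewed, and the job is handed in when it is done.

Besides the shell and the picture viewer there is one more tool, called after ">>>" as name([rows], argument=value, ...), one row to a line, values as JSON. move_arm: Moves the arm, as the interface text tells. Its arguments: {"type":"object","properties":{"deltas":{"type":"array"},"force":{"type":"number"}},"required":["deltas"]}

```bash
mkdir -p pics; python3 - <<'E'
from workcell import manip, viewer
import numpy as np, cv2
o=manip.get_obs(); print(o)
for n in ["side","top","wrist"]:
    p,d=viewer.camera(n); cv2.imwrite(f"pics/{n}0.png",p[:,:,::-1]); np.savez(f"{n}0.npz",p=p,d=d)
    print(n,viewer.calibration(n))
E
```

```text
{'clock': 0.0, 'joint_pos': array([-1.19858184,  0.33288555, -0.06469238,  1.46095675,  0.02160473,
        1.34990635, -0.08849145]), 'joint_velocities': array([-4.75885042e-04, -1.11730211e-03, -2.54816664e-04, -3.24761307e-04,
        2.71763722e-05,  8.17905436e-04,  6.34993440e-04]), 'tau': array([ 6.67428139e-04, -6.25437999e+01,  4.93338949e-02, -3.91608274e+01,
        1.61565235e-02,  9.82838217e-03, -6.04307345e-06]), 'position': array([0.24026126, 0.57655719, 0.23050001]), 'ee_rot': array([ 1.96115919e-01,  9.80580447e-01, -7.22442183e-04, -1.05985977e-04]), 'ft_force': array([-0.3947241 ,  0.08280789, -0.29247109]), 'torque': array([ 0.02776464,  0.03748031, -0.03609483]), 'grip_width': 1.0001481956211065}
side {'fx': 421.6373962673522, 'fy': 421.6373962673522, 'cx': 319.979945529201, 'cy': 192.20174684951115, 'R': array([[ 0.92452651, -0.38092107, -0.01224206],
       [-0.16557435, -0.37251605, -0.91313576],
       [ 0.34327229,  0.84624519, -0.40747172]]), 't': array([-0.50557057,  0.14872797,  1.13780393])}
top {'fx': 494.8069059240188, 'fy': 494.8069059240188, 'cx': 317.5364081451585, 'cy': 203.306388172906, 'R': array([[-2.40806898e-02, -9.99702543e-01, -3.86604361e-03],
       [-9.81247552e-01,  2.43755726e-02, -1.91204269e-01],
       [ 1.91241631e-01, -8.10784848e-04, -9.81542654e-01]]), 't': array([-0.11488471,  0.52814957,  1.20028179])}
wrist {'fx': 308.5893428193987, 'fy': 308.5893428193987, 'cx': 316.6230721352485, 'cy': 197.81789261476519, 'T_tool_cam': array([[-1.36430594e-03, -9.61432860e-01, -2.75036350e-01,
         7.07984161e-02],
       [ 9.99998993e-01, -1.20445379e-03, -7.50093995e-04,
        -1.49606901e-04],
       [ 3.89896442e-04, -2.75037097e-01,  9.61433536e-01,
        -1.41210663e-01],
       [ 0.00000000e+00,  0.00000000e+00,  0.00000000e+00,
         1.00000000e+00]])}
```

View pics/top0.png

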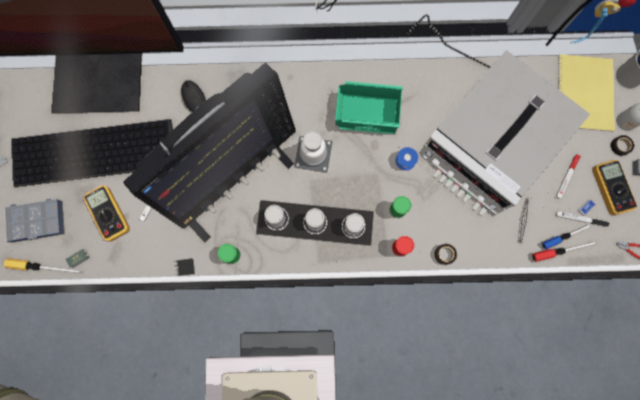

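View pics/side0.png

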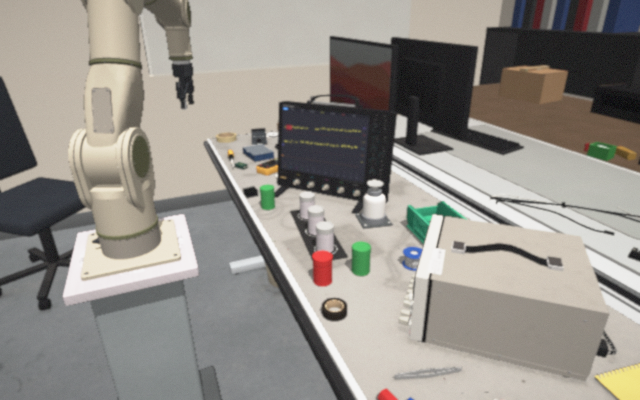

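Top view: three bare-metal tins at about (275,215), (316,220) and (354,224) on the dark mat. The dispenser is at (313,147). The green look-alikes at (228,253) and (401,206) and the red one at (403,245) aren't meant. The bystanders are the tape at (446,254), the reel at (407,158) and a black block at (185,267), probably the heatsink. Next I'll measure them.

```bash
cat > h.py <<'E'
import numpy as np, cv2
from workcell import manip, viewer
def cloud(n,f=None):
    if f: z=np.load(f); p,d=z['p'],z['d']
    else: p,d=viewer.camera(n)
    c=viewer.calibration(n)
    v,u=np.mgrid[:400,:640]
    X=np.stack([(u-c['cx'])/c['fx']*d,(v-c['cy'])/c['fy']*d,d],-1)
    W=(X-c['t'])@c['R']   # R^T (X-t)
    W[d==0]=np.nan
    return p,d,W
def circ(P):
    A=np.c_[2*P,np.ones(len(P))]; s=np.linalg.lstsq(A,(P**2).sum(1),rcond=None)[0]
    return s[:2],np.sqrt(s[2]+s[:2]@s[:2])
def proj(n,X):
    c=viewer.calibration(n); q=c['R']@np.array(X)+c['t']; return c['fx']*q[0]/q[2]+c['cx'],c['fy']*q[1]/q[2]+c['cy']
E
python3 - <<'E'
from h import *
p,d,W=cloud("top","top0.npz")
cv2.imwrite("pics/topcrop.png",cv2.resize(p[110:270,170:470,::-1],None,fx=2.6,fy=2.6,interpolation=cv2.INTER_CUBIC))
for name,(u,v) in dict(L=(275,210),M=(316,215),R=(354,219),dish=(313,137),g1=(228,248),g2=(401,202),red=(403,240),reel=(407,158),tape=(446,247),hs=(185,267)).items():
    print(name,W[v,u].round(4))
for name,(u,v) in dict(L=(275,212),M=(316,216),R=(354,220)).items():
    s=W[v-18:v+18,u-18:u+18].reshape(-1,3); s=s[(s[:,2]>.069)&(s[:,2]<.085)]
    m=(s.min(0)+s.max(0))/2; print(name,len(s),m,s.max(0)-s.min(0),np.median(s,0),s.mean(0))
u,v=313,140
s=W[v-25:v+15,u-22:u+22].reshape(-1,3); print(np.histogram(s[:,2],bins=np.arange(-.005,.14,.005)))
s=s[s[:,2]>.112];print(len(s),(s.min(0)+s.max(0))/2,s.max(0)-s.min(0),s.mean(0))
# height map obstacles
m=np.zeros((400,640,3),np.uint8); h=np.nan_to_num(W[...,2]); m=cv2.applyColorMap(np.clip(h/0.35*255,0,255).astype(np.uint8),2)
cv2.imwrite("pics/hm.png",m)
ok=(h>.2)&(W[...,0]>0.2); print("tall", np.unique((W[ok][:,:2]*10).round()/10,axis=0,return_counts=True))
# mat: dark pixels at z ~6mm
E
```

```text
L [ 0.5065 -0.022   0.0732]
M [ 0.4909 -0.1233  0.0766]
R [ 0.4789 -0.2166  0.0747]
dish [ 0.6781 -0.1206  0.1178]
g1 [0.4158 0.0945 0.0673]
g2 [ 0.5201 -0.3359  0.0675]
red [ 0.4246 -0.335   0.07  ]
reel [ 0.6435 -0.3642  0.0321]
tape [ 0.4095 -0.4512  0.0228]
hs [0.3752 0.2112 0.0211]
L 275 [ 0.49632214 -0.01946412  0.07580244] [0.04585057 0.04453492 0.01355805] [ 0.49576309 -0.01950754  0.07534034] [ 0.49571767 -0.01899743  0.07557372]
M 272 [ 0.48403086 -0.11941486  0.07552122] [0.04515265 0.04228343 0.01213573] [ 0.48386249 -0.11864335  0.07561021] [ 0.48404923 -0.11933687  0.07580027]
R 270 [ 0.46924805 -0.21752389  0.0753217 ] [0.04469761 0.04241209 0.01158315] [ 0.46913879 -0.21737697  0.07516715] [ 0.4692893  -0.217489    0.07536276]
(array([429, 588, 122,  14,   3,  12,  14,   4,   6,   4,   9,   3,  10,
         8,   8,  26,  41,  80,  46,   8,  14,   9,   2,   1,  85, 173,
        11,   0,   0]), array([-0.005,  0.   ,  0.005,  0.01 ,  0.015,  0.02 ,  0.025,  0.03 ,
        0.035,  0.04 ,  0.045,  0.05 ,  0.055,  0.06 ,  0.065,  0.07 ,
        0.075,  0.08 ,  0.085,  0.09 ,  0.095,  0.1  ,  0.105,  0.11 ,
        0.115,  0.12 ,  0.125,  0.13 ,  0.135,  0.14 ]))
270 [ 0.66957572 -0.11804766  0.11962059] [0.04579777 0.04419017 0.01451409] [ 0.6693992  -0.11885854  0.12094158]
tall (array([[ 0.5,  0.2],
       [ 0.5,  0.3],
       [ 0.6,  0.1],
       [ 0.6,  0.2],
       [ 0.6,  0.3],
       [ 0.7, -0.1],
       [ 0.7,  0. ],
       [ 0.7,  0.1],
       [ 0.8, -0.1],
       [ 0.8, -0. ],
       [ 0.8,  0.1],
       [ 0.9,  0.2],
       [ 0.9,  0.3],
       [ 0.9,  0.4],
       [ 0.9,  0.5],
       [ 0.9,  0.6]]), array([1296,  105, 1953, 1515,   28,   28, 2008, 1169,   30,  412,   15,
       1130, 1914, 1986, 1826,  372]))
```

View pics/topcrop.png

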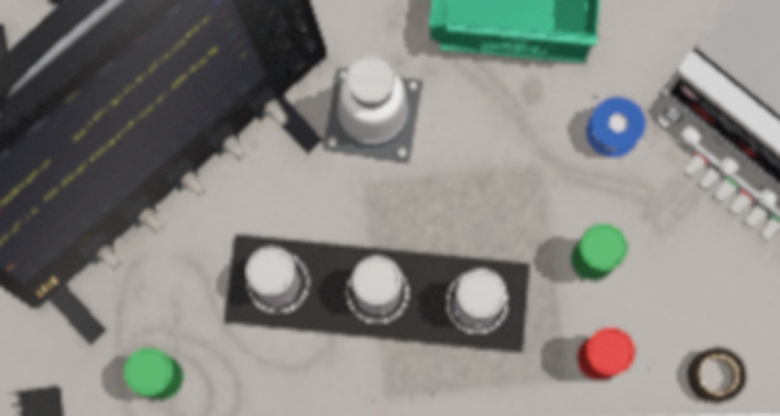

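View pics/wrist0.png

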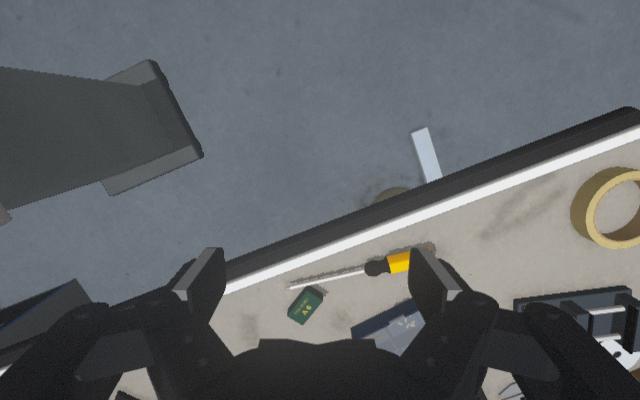

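Enlarged crop: it confirms the three metal tins at crop (272,272), (377,284) and (480,294), each inside a white ring. The dish is at crop (371,80). The green and red cylinders stand off the mat. The wrist view only shows the left bench end. Next I'll check how much room the scope leaves.

```bash
python3 - <<'E'
from h import *
p,d,W=cloud("top","top0.npz"); p2,d2,W2=cloud("side","side0.npz")
for n,w in (("top",W),("side",W2)):
    P=w.reshape(-1,3); P=P[np.isfinite(P).all(1)]
    P=P[(P[:,0]>.3)&(P[:,0]<.95)&(P[:,1]>-.3)&(P[:,1]<.5)&(P[:,2]>.1)&(P[:,2]<.7)]
    print(n,"max z",np.percentile(P[:,2],[50,90,99,99.9]))
    for y in np.arange(-.2,.45,.05):
        q=P[(abs(P[:,1]-y)<.025)&(np.hypot(P[:,0]-.67,P[:,1]+.118)>.05)]
        if len(q)>5: print(round(y,2),"x",np.percentile(q[:,0],[1,99]).round(3),"z",np.percentile(q[:,2],99).round(3), "xmin for z>.2",q[q[:,2]>.2][:,0].min() if (q[:,2]>.2).any() else None)
# mat corners: from top image, dark at z≈.006
g=p.max(-1); m=((g<70)&(abs(W[...,2]-.006)<.012)&(W[...,0]>.38)&(W[...,0]<.58)&(W[...,1]>-.3)&(W[...,1]<.06)).astype(np.uint8)
m=cv2.morphologyEx(m,cv2.MORPH_OPEN,np.ones((2,2)))
# project onto z=.006 with rays
c=viewer.calibration("top"); ys,xs=np.nonzero(m)
r=np.c_[(xs-c['cx'])/c['fx'],(ys-c['cy'])/c['fy'],np.ones(len(xs))]@c['R']; C=-c['R'].T@c['t']
X=C+r*((.006-C[2])/r[:,2])[:,None]
rect=cv2.minAreaRect(X[:,:2].astype(np.float32)*1000); print("mat",rect)
E
```

```text
top max z [0.26283106 0.33262536 0.36323063 0.37013879]
-0.05 x [0.7   0.775] z 0.306 xmin for z>.2 0.7065282462383513
-0.0 x [0.663 0.78 ] z 0.305 xmin for z>.2 0.6768650766053154
0.05 x [0.62  0.771] z 0.334 xmin for z>.2 0.6312775426921978
0.1 x [0.577 0.695] z 0.339 xmin for z>.2 0.587909083541075
0.15 x [0.533 0.648] z 0.336 xmin for z>.2 0.5427498158487208
0.2 x [0.491 0.916] z 0.354 xmin for z>.2 0.5008555403661561
0.25 x [0.487 0.902] z 0.36 xmin for z>.2 0.4912406726314076
0.3 x [0.897 0.903] z 0.363 xmin for z>.2 0.8962481771540213
0.35 x [0.897 0.903] z 0.366 xmin for z>.2 0.8959402194589516
0.4 x [0.897 0.902] z 0.367 xmin for z>.2 0.8964137940178166
side max z [0.24240515 0.38122249 0.45741751 0.46375097]
-0.05 x [0.699 0.779] z 0.3 xmin for z>.2 0.7049144028957135
-0.0 x [0.657 0.744] z 0.301 xmin for z>.2 0.6709171803283459
0.05 x [0.613 0.706] z 0.33 xmin for z>.2 0.6249154295920488
0.1 x [0.569 0.675] z 0.334 xmin for z>.2 0.5826650882535941
0.15 x [0.527 0.629] z 0.328 xmin for z>.2 0.5364721818414475
0.2 x [0.485 0.918] z 0.459 xmin for z>.2 0.49508978005048715
0.25 x [0.485 0.902] z 0.463 xmin for z>.2 0.49204838765632053
0.3 x [0.893 0.903] z 0.463 xmin for z>.2 0.8925461187438725
0.35 x [0.894 0.904] z 0.463 xmin for z>.2 0.8930940533642335
0.4 x [0.893 0.903] z 0.463 xmin for z>.2 0.8921922542033639
mat ((481.4476623535156, -121.182373046875), (295.0567321777344, 85.07496643066406), 82.8280029296875)
```

```bash
python3 - <<'E'
from h import *
for n in ("top","side"):
    p,d,W=cloud(n,n+"0.npz"); P=W.reshape(-1,3); P=P[np.isfinite(P).all(1)]
    P=P[(P[:,2]<.6)&(P[:,0]>.5)&(P[:,0]<.9)&(abs(P[:,1]+.1)<.3)]
    r=np.hypot(P[:,0]-.6695,P[:,1]+.1185)
    for a,b in ((.1,.15),(.15,.2),(.2,.25),(.25,.3),(.3,.35)):
        k=(P[:,2]>a)&(P[:,2]<b)&(r>.035); 
        if k.sum()==0: continue
        i=np.argsort(r[k])[:40:13]; print(n,a,[(P[k][j].round(3).tolist(),round(r[k][j],3)) for j in i])
E
```

```text
top 0.1 [([0.724, -0.057, 0.109], np.float64(0.083)), ([0.722, -0.052, 0.108], np.float64(0.085)), ([0.732, -0.059, 0.11], np.float64(0.086)), ([0.725, -0.052, 0.109], np.float64(0.087))]
top 0.15 [([0.725, -0.056, 0.174], np.float64(0.084)), ([0.704, -0.04, 0.151], np.float64(0.086)), ([0.729, -0.054, 0.182], np.float64(0.088)), ([0.711, -0.038, 0.16], np.float64(0.09))]
top 0.2 [([0.717, -0.037, 0.225], np.float64(0.094)), ([0.734, -0.047, 0.2], np.float64(0.097)), ([0.708, -0.028, 0.201], np.float64(0.098)), ([0.743, -0.052, 0.209], np.float64(0.099))]
top 0.25 [([0.716, -0.031, 0.258], np.float64(0.099)), ([0.722, -0.029, 0.261], np.float64(0.103)), ([0.712, -0.022, 0.256], np.float64(0.105)), ([0.751, -0.051, 0.25], np.float64(0.106))]
top 0.3 [([0.754, -0.046, 0.301], np.float64(0.111)), ([0.748, -0.034, 0.304], np.float64(0.115)), ([0.747, -0.031, 0.301], np.float64(0.117)), ([0.74, -0.023, 0.303], np.float64(0.118))]
side 0.1 [([0.701, -0.051, 0.147], np.float64(0.075)), ([0.705, -0.047, 0.119], np.float64(0.079)), ([0.7, -0.043, 0.115], np.float64(0.081)), ([0.73, -0.063, 0.12], np.float64(0.082))]
side 0.15 [([0.708, -0.051, 0.152], np.float64(0.078)), ([0.722, -0.054, 0.177], np.float64(0.083)), ([0.701, -0.039, 0.159], np.float64(0.085)), ([0.706, -0.039, 0.187], np.float64(0.087))]
side 0.2 [([0.707, -0.041, 0.218], np.float64(0.086)), ([0.705, -0.032, 0.223], np.float64(0.093)), ([0.736, -0.051, 0.208], np.float64(0.094)), ([0.743, -0.057, 0.209], np.float64(0.096))]
side 0.25 [([0.716, -0.041, 0.251], np.float64(0.091)), ([0.746, -0.053, 0.251], np.float64(0.101)), ([0.734, -0.038, 0.255], np.float64(0.103)), ([0.75, -0.052, 0.25], np.float64(0.104))]
side 0.3 [([0.754, -0.052, 0.3], np.float64(0.108)), ([0.76, -0.042, 0.301], np.float64(0.118)), ([0.756, -0.025, 0.3], np.float64(0.127)), ([0.698, 0.017, 0.3], np.float64(0.139))]
```

>>> move_arm([
  [0,0,-0.06,0,0,0,-1],
  [0,0,-0.06,0,0,0,-1],
  [0,0,-0.06,0,0,0,-1],
  [-0.035,-0.037,0,0,0,0,-1],
  [-0.035,-0.037,0,0,0,0,-1],
  [-0.035,-0.037,0,0,0,0,-1],
  [-0.035,-0.037,0,0,0,0,-1],
  [-0.035,-0.037,0,0,0,0,-1],
  [-0.035,-0.037,0,0,0,0,-1],
  [-0.035,-0.037,0,0,0,0,-1],
], force=30)

```text
clock: 1.4
position: [0.3672, 0.2419, 0.4112]
ee_rot: [0.196, 0.981, 0.0, -0.0]
ft_force: [1.1, 1.1, -0.9]
grip_width: 0.004
```

>>> move_arm([
  [-0.035,-0.037,0,0,0,0,-1],
  [-0.035,-0.037,0,0,0,0,-1],
  [-0.035,-0.037,0,0,0,0,-1],
  [0,0,0,0,0,0,-1],
  [0,0,0,0,0,0,-1],
])

```text
clock: 2.02
position: [0.4209, 0.1013, 0.4112]
ee_rot: [0.196, 0.981, 0.0, -0.0]
ft_force: [0.3, 0.7, 0.0]
grip_width: 0.002
```

>>> move_arm([
  [-0.039,-0.0135,0,0,0,0,-1],
  [-0.039,-0.0135,0,0,0,0,-1],
  [-0.039,-0.0135,0,0,0,0,-1],
  [-0.039,-0.0135,0,0,0,0,-1],
  [-0.039,-0.0135,0,0,0,0,-1],
  [-0.039,-0.0135,0.03,0,0,0,-1],
  [-0.039,-0.0135,0.05,0,0,0,-1],
  [-0.039,-0.0135,0.05,0,0,0,-1],
  [0,0,0.04,0,0,0,-1],
  [0,0,0,0,0,0,-1],
])

```text
clock: 3.28
position: [0.6642, -0.1147, 0.241]
ee_rot: [0.195, 0.981, 0.0, -0.004]
ft_force: [-0.2, -0.0, -0.0]
grip_width: -0.001
```

```bash
cat >> h.py <<'E'
from scipy.spatial.transform import Rotation as Rn
def wcloud():
    o=manip.get_obs(); p,d=viewer.camera("wrist"); c=viewer.calibration("wrist")
    v,u=np.mgrid[:400,:640]
    X=np.stack([(u-c['cx'])/c['fx']*d,(v-c['cy'])/c['fy']*d,d],-1)
    T=c['T_tool_cam']; X=X@T[:3,:3].T+T[:3,3]
    W=X@Rn.from_quat(o['ee_rot']).as_matrix().T+o['position']; W[d==0]=np.nan
    return o,p,d,W
E
python3 - <<'E'
from h import *
o,p,d,W=wcloud(); print(o['position'],o['clock'],o['ft_force'],o['joint_pos'].round(2))
cv2.imwrite("pics/w1.png",p[:,:,::-1]); np.savez("w1.npz",p=p,W=W)
P=W.reshape(-1,3); P=P[np.isfinite(P).all(1)]
k=P[(np.hypot(P[:,0]-.667,P[:,1]+.118)<.035)&(P[:,2]>.105)&(P[:,2]<.14)]
if len(k): print(len(k),(k.min(0)+k.max(0))/2,k.max(0)-k.min(0))
E
```

```text
[ 0.66422751 -0.11471169  0.24098494] 3.275 [-0.16812567 -0.0334493  -0.0327759 ] [-0.33  0.5   0.64  1.32 -0.29  1.42  1.47]
2060 [ 0.66741291 -0.11994842  0.11939412] [0.04573103 0.04551059 0.00611592]
```

View pics/w1.png

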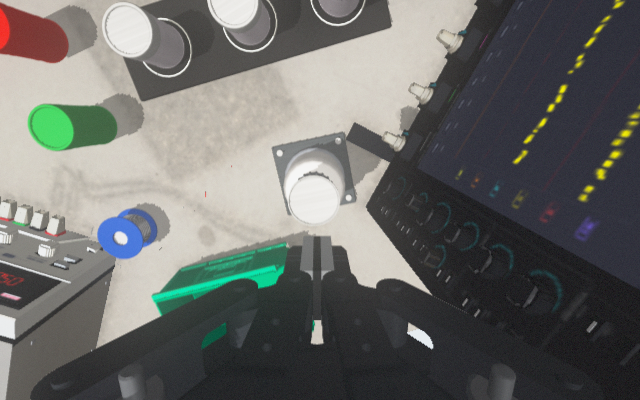

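Wrist view: the dish is at (314,200), directly ahead of the shut fingertips at (317,240). The scope edge to the right is clear of the hand. The dish centre measures (0.667,-0.120).

>>> move_arm([
  [-0.005,-0.0035,0.03,0,0,0,-1],
  [0,0,0.03,0,0,0,-1],
  [0,0,0.03,0,0,0,-1],
  [0,0,0.01,0,0,0,-1],
  [0,0,0.01,0,0,0,-1],
  [0,0,0.004,0,0,0,-1],
  [0,0,0,0,0,0,-1],
])

```text
clock: 4.2
position: [0.6689, -0.1221, 0.1315]
ee_rot: [0.196, 0.981, 0.0, 0.0]
ft_force: [-0.3, 1.0, -0.0]
grip_width: 0.001
```

>>> move_arm([
  [0,0,0.004,0,0,0,-1],
  [0,0,0.004,0,0,0,-1],
  [0,0,0,0,0,0,-1],
  [0,0,0,0,0,0,-1],
])

```text
clock: 4.7
position: [0.6687, -0.1221, 0.1229]
ee_rot: [0.196, 0.981, 0.0, -0.0]
ft_force: [0.1, -1.4, -1.0]
grip_width: 0.003
```

>>> move_arm([
  [0,0,0.003,0,0,0,-1],
  [0,0,0.003,0,0,0,-1],
  [0,0,0,0,0,0,-1],
  [0,0,0,0,0,0,-1],
])

```text
clock: 5.2
position: [0.6689, -0.1222, 0.1172]
ee_rot: [0.196, 0.981, 0.0, 0.0]
ft_force: [0.5, -0.2, 2.7]
grip_width: -0.003
```

>>> move_arm([
  [0,0,0.002,0,0,0,-1],
  [0,0,0.002,0,0,0,-1],
  [0,0,0.001,0,0,0,-1],
  [0,0,0,0,0,0,-1],
])

```text
clock: 5.7
position: [0.6689, -0.1221, 0.1122]
ee_rot: [0.196, 0.981, 0.0, 0.0]
ft_force: [0.9, -0.5, 6.4]
grip_width: -0.001
```

Near the stop. A little more, to confirm I've reached it.

>>> move_arm([
  [0,0,0.001,0,0,0,-1],
  [0,0,0.001,0,0,0,-1],
  [0,0,0,0,0,0,-1],
])

```text
clock: 6.08
position: [0.669, -0.1222, 0.112]
ee_rot: [0.196, 0.981, 0.0, 0.001]
ft_force: [-7.0, 1.7, 19.5]
grip_width: -0.003
```

>>> move_arm([
  [0,0,-0.015,0,0,0,-1],
  [0,0,-0.025,0,0,0,-1],
  [0,0,-0.03,0,0,0,-1],
  [0,0,-0.03,0,0,0,-1],
  [0,0,0,0,0,0,-1],
])

```text
clock: 6.7
position: [0.6694, -0.1223, 0.2121]
ee_rot: [0.196, 0.981, 0.0, 0.001]
ft_force: [0.9, -0.9, -0.3]
grip_width: 0.0
```

>>> move_arm([
  [0.04,0.0056,0,0,0,0,1],
  [0.04,0.0056,0,0,0,0,1],
  [0.04,0.0056,0,0,0,0,1],
  [0.04,0.0056,0,0,0,0,1],
  [0.04,0.0056,0,0,0,0,1],
  [0,0,0,0,0,0,1],
  [0,0,0,0,0,0,1],
])

```text
clock: 7.58
position: [0.4949, -0.0194, 0.2096]
ee_rot: [0.196, 0.981, -0.0, -0.0]
ft_force: [-0.2, 0.0, -1.0]
grip_width: 1.003
```

```bash
python3 - <<'E'
from h import *
o,p,d,W=wcloud(); print(o['position'],o['clock'],o['ft_force'],o['joint_pos'].round(2))
cv2.imwrite("pics/w2.png",p[:,:,::-1])
P=W.reshape(-1,3); P=P[np.isfinite(P).all(1)]
for c in ((.496,-.0195),(.484,-.119),(.469,-.2175)):
  k=P[(np.hypot(P[:,0]-c[0],P[:,1]-c[1])<.04)&(P[:,2]>.07)&(P[:,2]<.085)]
  if len(k): print(len(k),(k.min(0)+k.max(0))/2,k.max(0)-k.min(0),circ(cv2.convexHull((k[:,:2]*1000).astype(np.float32))[:,0]))
k=P[(np.hypot(P[:,0]-.667,P[:,1]+.118)<.035)&(P[:,2]>.10)&(P[:,2]<.14)]
if len(k): print(len(k),np.percentile(k[:,2],[5,50,95,100]))
E
```

```text
[ 0.49485772 -0.01936798  0.2095515 ] 7.575 [-0.18832457  0.00118005 -0.98237355] [-0.66  0.04  0.63  1.85 -0.03  1.25  1.16]
1881 [ 0.49425432 -0.02000116  0.07332213] [0.04574515 0.04580362 0.0064464 ] (array([494.21839588, -19.86637377]), np.float64(22.852690880527682))
1773 [ 0.48253378 -0.11989009  0.07314302] [0.04579318 0.04548429 0.00610372] (array([ 482.31969819, -120.05745057]), np.float64(22.854681362496613))
1723 [ 0.46754015 -0.21857962  0.07337883] [0.04589412 0.04672728 0.00669791] (array([ 467.30325499, -218.18393217]), np.float64(22.958591415696194))
```

View pics/w2.png

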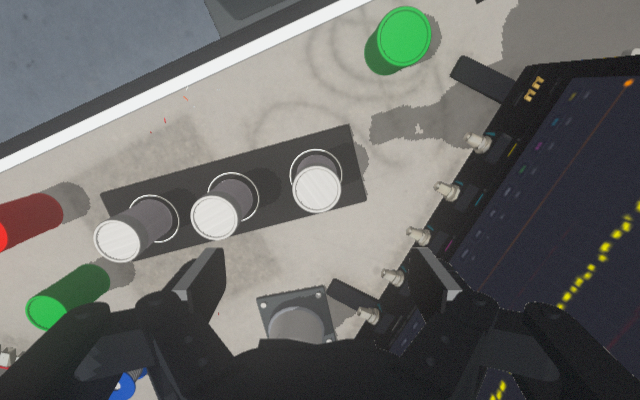

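Wrist view: the left tin is at (317,188), with the middle and right tins at (214,215) and (118,240). The left tin centres at (0.494,-0.020). I'll turn the jaws across the row.

>>> move_arm([
  [0,0,0,0,0,10.6,1],
  [0,0,0,0,0,10.6,1],
  [0,0,0,0,0,10.6,1],
  [0,0,0,0,0,10.6,1],
  [0,0,0,0,0,10.6,1],
  [0,0,0,0,0,10.6,1],
  [0,0,0,0,0,10.6,1],
  [0,0,0,0,0,0,1],
  [0,0,0,0,0,0,1],
])

```text
clock: 8.75
position: [0.495, -0.0197, 0.2097]
ee_rot: [0.747, 0.665, -0.0, 0.0]
ft_force: [0.7, -0.5, 0.4]
grip_width: 0.998
```

```bash
python3 - <<'E'
from h import *
o=manip.get_obs(); R=Rn.from_quat(o['ee_rot']).as_matrix(); print(R.round(3))
for c in ((.4942,-.0200),(.4824,-.1200),(.4674,-.2183)):
    print((R.T@(np.array([*c,.026])-o['position'])).round(4))
print(o['joint_pos'].round(2), o['ft_force'])
E
```

```text
[[ 0.115  0.993 -0.   ]
 [ 0.993 -0.115 -0.001]
 [-0.001 -0.    -1.   ]]
[-0.0003 -0.0007  0.1837]
[-0.101  -0.0009  0.1837]
[-0.2003 -0.0045  0.1838]
[-0.69  0.05  0.67  1.86 -0.03  1.25 -0.13] [ 0.65495907 -0.51546687  0.41281329]
```

>>> move_arm([
  [0,-0.0007,0.045,0,0,0,1],
  [0,0,0.045,0,0,0,1],
  [0,0,0.045,0,0,0,1],
  [0,0,0.03,0,0,0,1],
  [0,0,0.015,0,0,0,1],
  [0,0,0,0,0,0,1],
], force=50)

```text
clock: 9.5
position: [0.4939, -0.0195, 0.0296]
ee_rot: [0.748, 0.664, -0.001, -0.0]
ft_force: [0.3, 0.6, 0.3]
grip_width: 0.997
```

>>> move_arm([
  [0,0,0,0,0,0,-1],
  [0,0,0,0,0,0,-1],
  [0,0,0,0,0,0,-1],
  [0,0,0,0,0,0,-1],
  [0,0,0,0,0,0,-1],
  [0,0,0,0,0,0,-1],
])

```text
clock: 10.25
position: [0.4951, -0.0191, 0.0312]
ee_rot: [0.748, 0.664, 0.001, 0.0]
ft_force: [-1.6, 0.1, 8.1]
grip_width: 0.52
```

>>> move_arm([
  [0,0,-0.01,0,0,0,-1],
  [0,0,-0.015,0,0,0,-1],
  [0,0,-0.015,0,0,0,-1],
  [0,0,-0.01,0,0,0,-1],
  [0,0,0,0,0,0,-1],
  [0,0,0,0,0,0,-1],
  [0,0,0,0,0,0,-1],
  [0,0,0,0,0,0,-1],
])

```text
clock: 11.25
position: [0.4939, -0.0193, 0.0795]
ee_rot: [0.748, 0.664, -0.0, -0.0]
ft_force: [-0.7, -0.6, -5.2]
grip_width: 0.523
```

```bash
cat > weigh.py <<'E'
from h import *
F=[];T=[]
for i in range(12):
    p,d=viewer.camera("side"); o=manip.get_obs(); F.append(o['ft_force'][2]); T.append(o['tau'][[1,3]])
print(o['clock'],"Fz",np.mean(F).round(2),np.std(F).round(2),"tau",np.mean(T,0).round(2),o['position'].round(4),o['grip_width'])
import sys; cv2.imwrite(sys.argv[1],cv2.resize(p[150:310,200:450,::-1],None,fx=3,fy=3))
E
python3 weigh.py pics/s1.png
```

```text
11.85 Fz -5.34 0.45 tau [-40.32 -34.88] [ 0.4941 -0.0192  0.0799] 0.5194316860129007
```

View pics/s1.png

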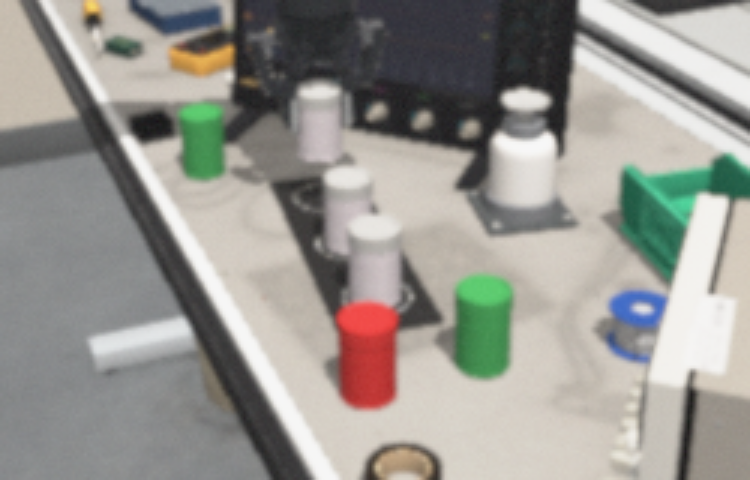

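Side crop: the left tin is lifted upright at (320,120), and the pump dish is back up at (525,100). The force reads 5.3 N, so about 0.54 kg – this looks like the full one. I'll set it back.

>>> move_arm([
  [0,0,0.015,0,0,0,-1],
  [0,0,0.015,0,0,0,-1],
  [0,0,0.01,0,0,0,-1],
  [0,0,0.005,0,0,0,-1],
  [0,0,0.003,0,0,0,-1],
  [0,0,0,0,0,0,-1],
  [0,0,0,0,0,0,-1],
])

```text
clock: 12.72
position: [0.4944, -0.0191, 0.0322]
ee_rot: [0.748, 0.664, 0.0, 0.0]
ft_force: [0.5, -0.6, -5.2]
grip_width: 0.52
```

>>> move_arm([
  [0,0,0.001,0,0,0,-1],
  [0,0,0,0,0,0,-1],
  [0,0,0,0,0,0,-1],
])

```text
clock: 13.1
position: [0.4944, -0.0191, 0.0312]
ee_rot: [0.748, 0.664, 0.0, 0.0]
ft_force: [-1.2, -1.1, 0.7]
grip_width: 0.523
```

>>> move_arm([
  [0,0,0.0005,0,0,0,0.3],
  [0,0,0,0,0,0,0.6],
  [0,0,0,0,0,0,1],
  [0,0,0,0,0,0,1],
  [0,0,-0.03,0,0,0,1],
  [0,0,-0.045,0,0,0,1],
  [0,0,-0.045,0,0,0,1],
  [0,0,0,0,0,0,1],
  [0,0,0,0,0,0,1],
])

```text
clock: 14.22
position: [0.4939, -0.0191, 0.15]
ee_rot: [0.748, 0.664, 0.0, -0.0]
ft_force: [-0.6, -0.3, 0.0]
grip_width: 1.001
```

```bash
cat > look.py <<'E'
from h import *
import sys
o,p,d,W=wcloud(); print(o['position'],o['clock'],o['ft_force'].round(1))
cv2.imwrite(sys.argv[1],p[:,:,::-1])
P=W.reshape(-1,3); P=P[np.isfinite(P).all(1)]; R=Rn.from_quat(o['ee_rot']).as_matrix()
for n,w in (("wrist",W),("top",cloud("top")[2])):
 P=w.reshape(-1,3); P=P[np.isfinite(P).all(1)]
 for c in ((.4942,-.0200),(.4824,-.1200),(.4674,-.2183)):
  k=P[(np.hypot(P[:,0]-c[0],P[:,1]-c[1])<.035)&(P[:,2]>.066)&(P[:,2]<.09)]
  if len(k)>150:
    m=(k.min(0)+k.max(0))/2; print(n,len(k),m.round(4),(k.max(0)-k.min(0)).round(4),"tool delta",(R.T@(np.array([m[0],m[1],.03])-o['position'])).round(4))
E
python3 look.py pics/w3.png
```

```text
[ 0.49387483 -0.01905956  0.14996353] 14.225 [-0.6 -0.3  0. ]
wrist 2950 [ 0.493  -0.0192  0.0714] [0.0458 0.0456 0.0107] tool delta [-0.0003 -0.0008  0.12  ]
wrist 2170 [ 0.4828 -0.1178  0.0712] [0.0456 0.0429 0.0105] tool delta [-0.0994  0.0007  0.1199]
top 276 [ 0.4842 -0.1195  0.0748] [0.0458 0.0422 0.0149] tool delta [-0.1009  0.0023  0.1199]
top 273 [ 0.4691 -0.2173  0.0754] [0.0457 0.0423 0.0127] tool delta [-0.1998 -0.0011  0.1199]
```

View pics/w3.png

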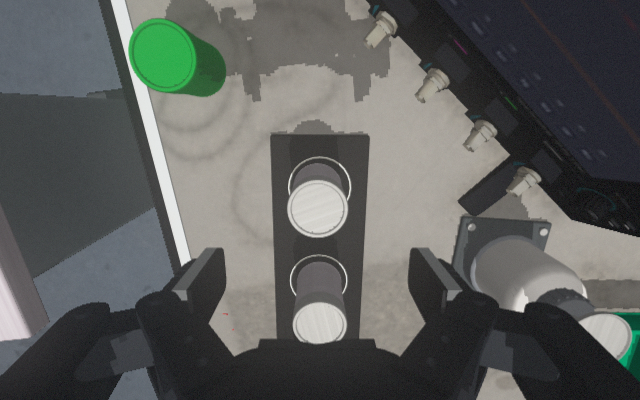

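Wrist view: the left tin is back upright in its ring at (318,208), and the middle tin is at (320,323). The middle one is next.

>>> move_arm([
  [-0.04,0,0,0,0,0,1],
  [-0.04,0,0,0,0,0,1],
  [-0.0205,0,0,0,0,0,1],
  [0,0,0,0,0,0,1],
  [0,0,0.045,0,0,0,1],
  [0,0,0.045,0,0,0,1],
  [0,0,0.02,0,0,0,1],
  [0,0,0.01,0,0,0,1],
  [0,0,0,0,0,0,1],
])

```text
clock: 15.45
position: [0.482, -0.1184, 0.03]
ee_rot: [0.748, 0.664, -0.0, -0.0]
ft_force: [-0.5, -0.2, 0.6]
grip_width: 1.003
```

>>> move_arm([
  [0,0,0,0,0,0,-1],
  [0,0,0,0,0,0,-1],
  [0,0,0,0,0,0,-1],
  [0,0,0,0,0,0,-1],
  [0,0,0,0,0,0,-1],
  [0,0,0,0,0,0,-1],
])

```text
clock: 16.2
position: [0.483, -0.1189, 0.0313]
ee_rot: [0.748, 0.664, 0.001, 0.0]
ft_force: [-1.0, 0.9, 6.7]
grip_width: 0.52
```

>>> move_arm([
  [0,0,-0.01,0,0,0,-1],
  [0,0,-0.015,0,0,0,-1],
  [0,0,-0.015,0,0,0,-1],
  [0,0,-0.01,0,0,0,-1],
  [0,0,0,0,0,0,-1],
  [0,0,0,0,0,0,-1],
  [0,0,0,0,0,0,-1],
  [0,0,0,0,0,0,-1],
])

```text
clock: 17.2
position: [0.4819, -0.119, 0.0801]
ee_rot: [0.748, 0.664, -0.0, -0.0]
ft_force: [0.1, 0.8, -2.2]
grip_width: 0.521
```

```bash
python3 weigh.py pics/s2.png
```

```text
17.8 Fz -2.26 0.61 tau [-37.59 -33.53] [ 0.4822 -0.119   0.0804] 0.5226329774514971
```

View pics/s2.png

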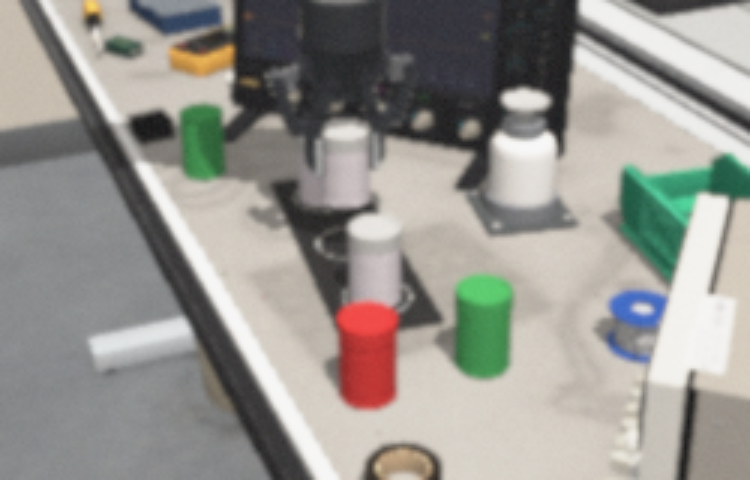

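Side crop: the middle tin is up at (345,165) over its empty ring at (340,243). It weighs 2.3 N (0.23 kg), so it's light. I'll set it down.

>>> move_arm([
  [0,0,0.015,0,0,0,-1],
  [0,0,0.015,0,0,0,-1],
  [0,0,0.01,0,0,0,-1],
  [0,0,0.005,0,0,0,-1],
  [0,0,0.003,0,0,0,-1],
  [0,0,0.001,0,0,0,-1],
  [0,0,0,0,0,0,-1],
  [0,0,0,0,0,0,-1],
])

```text
clock: 18.8
position: [0.4824, -0.1189, 0.0316]
ee_rot: [0.748, 0.664, 0.0, 0.0]
ft_force: [-0.0, 0.1, -2.4]
grip_width: 0.522
```

>>> move_arm([
  [0,0,0.0005,0,0,0,-1],
  [0,0,0.0005,0,0,0,-1],
  [0,0,0,0,0,0,-1],
  [0,0,0,0,0,0,-1],
])

```text
clock: 19.3
position: [0.4824, -0.119, 0.0313]
ee_rot: [0.748, 0.664, 0.0, -0.0]
ft_force: [-4.9, 1.3, 13.8]
grip_width: 0.521
```

>>> move_arm([
  [0,0,-0.0005,0,0,0,-1],
  [0,0,0,0,0,0,0.3],
  [0,0,0,0,0,0,0.6],
  [0,0,0,0,0,0,1],
  [0,0,0,0,0,0,1],
  [0,0,-0.03,0,0,0,1],
  [0,0,-0.045,0,0,0,1],
  [0,0,-0.045,0,0,0,1],
  [0,0,0,0,0,0,1],
  [0,0,0,0,0,0,1],
])

```text
clock: 20.55
position: [0.4819, -0.1187, 0.1503]
ee_rot: [0.748, 0.664, -0.0, -0.0]
ft_force: [-0.5, -0.9, -0.8]
grip_width: 1.0
```

```bash
python3 look.py pics/w4.png
```

```text
[ 0.48186649 -0.11872069  0.15027237] 20.55 [-0.5 -0.9 -0.8]
wrist 4190 [ 0.4931 -0.0195  0.0717] [0.0457 0.046  0.0107] tool delta [ 0.0997 -0.0006  0.1203]
wrist 2934 [ 0.481  -0.1197  0.0711] [0.0459 0.0458 0.0103] tool delta [-0.0011 -0.0007  0.1203]
wrist 2211 [ 0.4677 -0.217   0.0712] [0.0459 0.0445 0.0102] tool delta [-0.0993 -0.0024  0.1202]
top 274 [ 0.4692 -0.2173  0.0746] [0.0446 0.0423 0.0139] tool delta [-0.0995 -0.0008  0.1202]
```

View pics/w4.png

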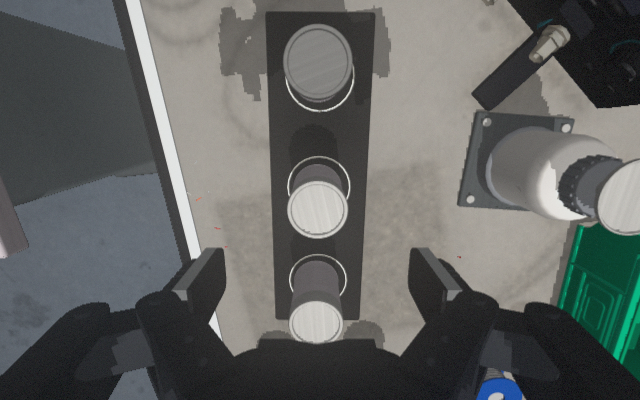

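Wrist view: all three are upright in their rings, at (318,62), (317,208) and (316,322). Now the right tin.

>>> move_arm([
  [-0.04,-0.0008,0,0,0,0,1],
  [-0.04,-0.0008,0,0,0,0,1],
  [-0.02,-0.0008,0,0,0,0,1],
  [0,0,0,0,0,0,1],
  [0,0,0.045,0,0,0,1],
  [0,0,0.045,0,0,0,1],
  [0,0,0.02,0,0,0,1],
  [0,0,0.01,0,0,0,1],
  [0,0,0,0,0,0,1],
])

```text
clock: 21.78
position: [0.4678, -0.2174, 0.0305]
ee_rot: [0.748, 0.664, -0.0, -0.0]
ft_force: [0.6, -0.5, 0.4]
grip_width: 0.997
```

>>> move_arm([
  [0,0,0,0,0,0,-1],
  [0,0,0,0,0,0,-1],
  [0,0,0,0,0,0,-1],
  [0,0,0,0,0,0,-1],
  [0,0,0,0,0,0,-1],
  [0,0,0,0,0,0,-1],
])

```text
clock: 22.52
position: [0.4686, -0.218, 0.0318]
ee_rot: [0.748, 0.664, 0.001, 0.0]
ft_force: [-1.2, 0.3, 5.9]
grip_width: 0.524
```

>>> move_arm([
  [0,0,-0.01,0,0,0,-1],
  [0,0,-0.015,0,0,0,-1],
  [0,0,-0.015,0,0,0,-1],
  [0,0,-0.01,0,0,0,-1],
  [0,0,0,0,0,0,-1],
  [0,0,0,0,0,0,-1],
  [0,0,0,0,0,0,-1],
  [0,0,0,0,0,0,-1],
])

```text
clock: 23.52
position: [0.4677, -0.218, 0.0805]
ee_rot: [0.748, 0.664, -0.0, -0.0]
ft_force: [0.3, -0.1, -2.0]
grip_width: 0.524
```

```bash
python3 weigh.py pics/s3.png
```

```text
24.125 Fz -2.26 0.51 tau [-39.78 -33.31] [ 0.4679 -0.218   0.0809] 0.5261364784482976
```

View pics/s3.png

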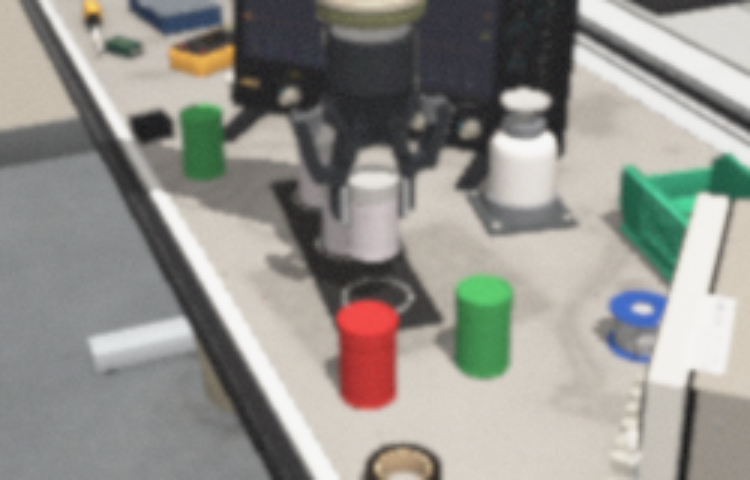

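Side crop: the right tin is up at (372,215) over its ring at (378,298). It weighs 2.3 N, so it's light and the left tin is the full one. I'll set this one down.

>>> move_arm([
  [0,0,0.015,0,0,0,-1],
  [0,0,0.015,0,0,0,-1],
  [0,0,0.01,0,0,0,-1],
  [0,0,0.005,0,0,0,-1],
  [0,0,0.003,0,0,0,-1],
  [0,0,0.001,0,0,0,-1],
  [0,0,0.0005,0,0,0,-1],
  [0,0,0,0,0,0,-1],
  [0,0,0,0,0,0,-1],
])

```text
clock: 25.25
position: [0.4681, -0.2181, 0.0318]
ee_rot: [0.748, 0.664, 0.0, 0.0]
ft_force: [-3.0, 1.2, 6.4]
grip_width: 0.519
```

>>> move_arm([
  [0,0,0,0,0,0,0.3],
  [0,0,0,0,0,0,0.6],
  [0,0,0,0,0,0,1],
  [0,0,0,0,0,0,1],
  [0,0,-0.03,0,0,0,1],
  [0,0,-0.045,0,0,0,1],
  [0,0,-0.045,0,0,0,1],
  [0,0,0,0,0,0,1],
])

```text
clock: 26.25
position: [0.4697, -0.2187, 0.1543]
ee_rot: [0.748, 0.664, 0.002, 0.002]
ft_force: [0.0, 0.1, -0.9]
grip_width: 1.001
```

>>> move_arm([
  [0.045,0.0005,0,0,0,0,1],
  [0.05,0.0005,0,0,0,0,1],
  [0.05,0.0005,0,0,0,0,1],
  [0.05,0.0005,0,0,0,0,1],
  [0,0,0,0,0,0,1],
  [0,0,0,0,0,0,1],
])

```text
clock: 27.0
position: [0.4926, -0.0251, 0.1507]
ee_rot: [0.748, 0.664, -0.001, -0.0]
ft_force: [0.5, 0.1, 0.0]
grip_width: 0.998
```

```bash
python3 look.py pics/w5.png
```

```text
[ 0.49261133 -0.02511446  0.15066268] 27.0 [0.5 0.1 0. ]
wrist 2986 [ 0.493  -0.0191  0.0711] [0.046  0.0451 0.0102] tool delta [ 0.0061 -0.0003  0.1207]
wrist 2314 [ 0.4809 -0.1194  0.0711] [0.0457 0.0459 0.0101] tool delta [-0.0949 -0.0003  0.1207]
top 277 [ 0.4817 -0.1194  0.0742] [0.045  0.0423 0.0164] tool delta [-0.0948  0.0005  0.1207]
top 275 [ 0.469  -0.2173  0.0744] [0.0454 0.0424 0.0156] tool delta [-0.1936 -0.0005  0.1208]
```

View pics/w5.png

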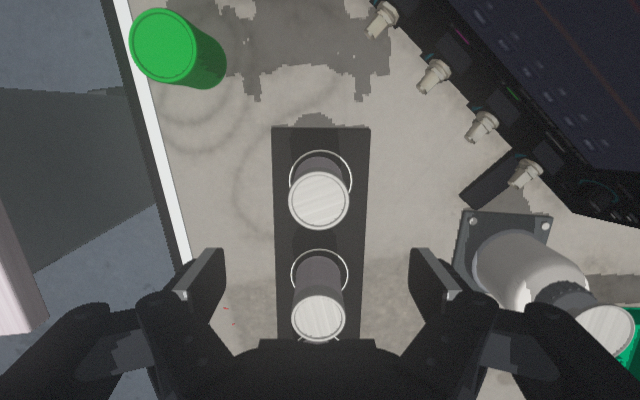

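Wrist view: the left tin is at (319,200), about 6 mm ahead along tool x. I'll correct for that, grasp it and lift it to about 17 cm.

>>> move_arm([
  [0.006,0,0.04,0,0,0,1],
  [0,0,0.04,0,0,0,1],
  [0,0,0.025,0,0,0,1],
  [0,0,0.015,0,0,0,1],
  [0,0,0,0,0,0,1],
  [0,0,0,0,0,0,-1],
  [0,0,0,0,0,0,-1],
  [0,0,0,0,0,0,-1],
  [0,0,0,0,0,0,-1],
  [0,0,0,0,0,0,-1],
], force=60)

```text
clock: 28.35
position: [0.4946, -0.0186, 0.0324]
ee_rot: [0.748, 0.664, 0.001, 0.0]
ft_force: [-0.6, 0.2, 6.9]
grip_width: 0.518
```

>>> move_arm([
  [0,0,0,0,0,0,-1],
  [0,0,-0.01,0,0,0,-1],
  [0,0,-0.03,0,0,0,-1],
  [0,0,-0.03,0,0,0,-1],
  [0,0,-0.03,0,0,0,-1],
  [0,0,-0.03,0,0,0,-1],
  [0,0,-0.03,0,0,0,-1],
  [0,0,-0.02,0,0,0,-1],
  [0,0,0,0,0,0,-1],
  [0,0,0,0,0,0,-1],
])

```text
clock: 29.6
position: [0.4931, -0.0187, 0.2105]
ee_rot: [0.748, 0.664, -0.0, -0.0]
ft_force: [-0.2, 0.1, -6.0]
grip_width: 0.52
```

>>> move_arm([
  [0,0,0,0,0,0,-1],
  [0,0,0,0,0,0,-1],
  [0,0,0,0,0,0,-1],
  [0,0,0,0,0,0,-1],
])

```text
clock: 30.1
position: [0.4937, -0.0187, 0.2113]
ee_rot: [0.748, 0.664, -0.0, -0.0]
ft_force: [0.0, 0.0, -5.8]
grip_width: 0.522
```

```bash
python3 weigh.py pics/s4.png; python3 look.py pics/w6.png; python3 - <<'E'
from h import *
p,d,W=cloud("top"); cv2.imwrite("pics/top4.png",p[:,:,::-1])
p,d,W=cloud("side"); cv2.imwrite("pics/s5.png",p[:,:,::-1])
P=W.reshape(-1,3); P=P[np.isfinite(P).all(1)]
k=P[(np.hypot(P[:,0]-.494,P[:,1]+.019)<.03)]; print(np.percentile(k[:,2],[0,1,5,50,90]), np.histogram(k[:,2],bins=np.arange(0,.3,.02)))
E
```

```text
30.7 Fz -5.67 0.58 tau [-29.56 -40.67] [ 0.4938 -0.0187  0.2114] 0.5237987586255732
[ 0.49378075 -0.01865809  0.21139852] 30.7 [ 1.1 -0.4 -5.8]
top 277 [ 0.4819 -0.1194  0.0749] [0.0446 0.0423 0.0158] tool delta [-1.015e-01  1.000e-04  1.814e-01]
top 276 [ 0.4688 -0.2172  0.0752] [0.0453 0.0423 0.0152] tool delta [-0.2001 -0.0013  0.1814]
[-0.76890479 -0.76594992 -0.76291729  0.2411457   0.31980973] (array([ 72,   0,   0,   0,   0,   0,   0,   0,   0,  85, 110, 128, 156,
        37]), array([0.  , 0.02, 0.04, 0.06, 0.08, 0.1 , 0.12, 0.14, 0.16, 0.18, 0.2 ,
       0.22, 0.24, 0.26, 0.28]))
```

View pics/s4.png

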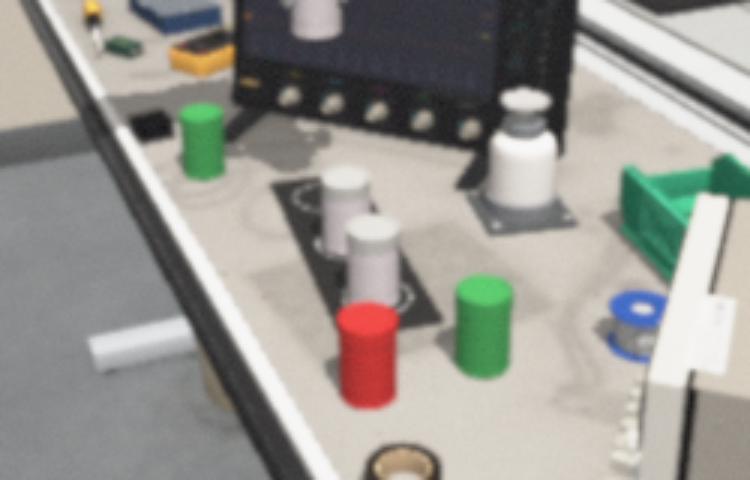

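View pics/w6.png

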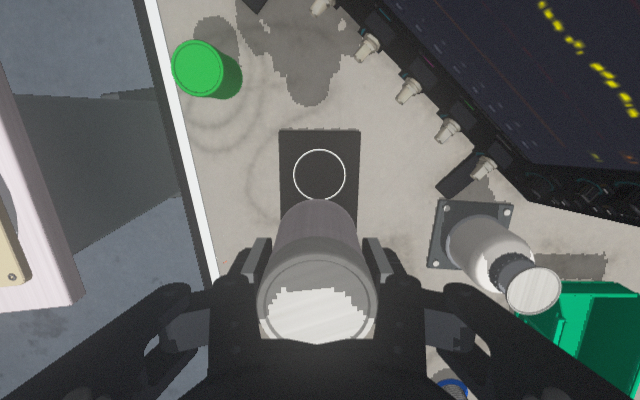

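View pics/top4.png

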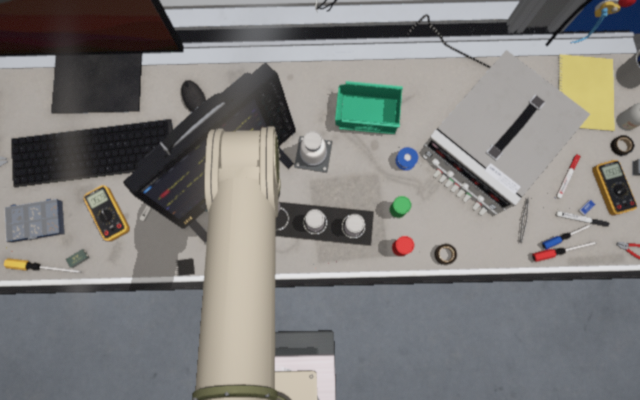

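The tin is held upright, and the wrist view shows its empty ring at (319,175). The other two stand at top (316,220) and (354,225). I'll raise it another 30 mm for margin, let it settle and hand in.

>>> move_arm([
  [0,0,-0.01,0,0,0,-1],
  [0,0,-0.01,0,0,0,-1],
  [0,0,-0.01,0,0,0,-1],
  [0,0,0,0,0,0,-1],
  [0,0,0,0,0,0,-1],
  [0,0,0,0,0,0,-1],
  [0,0,0,0,0,0,-1],
  [0,0,0,0,0,0,-1],
  [0,0,0,0,0,0,-1],
])

```text
clock: 32.02
position: [0.4938, -0.0187, 0.2413]
ee_rot: [0.748, 0.664, -0.0, -0.0]
ft_force: [0.4, 0.3, -6.2]
grip_width: 0.52
```

```bash
python3 - <<'E'
from h import *
o=manip.get_obs(); print(o['position'],o['ft_force'],o['grip_width'],abs(o['joint_velocities']).max())
print(manip.hand_in())
E
```

```text
[ 0.49376945 -0.01869923  0.24133325] [ 0.38710816  0.25275546 -6.15074633] 0.5203846638316587 0.0009672062794684701
the job is handed in; nothing more can be done
None
```

The job is handed in at about 32 s, with the full tin – the one from the left ring – held upright about 21 cm above the worktop.

- **Pump:** I pressed the dish to its hard stop (force rose to about 19 N) and released it. A later picture shows it back up.
- **Weights:** The left tin read 5.3 N (about 0.54 kg). The middle and right tins read 2.3 N each (about 0.23 kg), so they are the light ones. The first two were seen standing back in their rings before I lifted the next.
- **Last checks:** The gripper was holding, with about 6 N of weight on it and the arm still. The other two tins stood upright within about 3 mm of their ring centres. The bystanders looked unmoved in the last pictures.
- **Disagreements:** The last readings of the full tin were a little higher than the first (5.7 to 6.2 N against 5.3 N, noise about 0.5 N). The top and wrist cameras differed by 1 to 2 mm. Setting the middle tin down pressed it briefly with about 14 N.

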